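# Prop the damp box open

## Robot

A 6-joint arm with a two-finger parallel gripper is mounted at the origin on the work surface; the furniture and walls round the work are solid. World frame = base frame: x ahead of the robot, y to its left, z up, the work surface at z = 0. Lengths are in m, angles in rad, forces in N, time in s.
With the tool pointing down it reaches from about 0.3 to 0.875 m from the base axis. Payload 4.2 kg.
Tool frame: the origin (TCP) lies on the centre line of the jaws, within the pads' length; the fingertips stand 17 mm ahead of it and the grasp point (between the pads) lies 2 mm behind it; z points along the fingers, y is the line along which they close (so a half turn about z gives the same grasp; the last joint's range is limited). The gripper opens to 85 mm and grips with 20 to 120 N. Pads are 22 mm wide; open, the fingers measure 114 mm over their backs; the gripper's body (76 mm by 85 mm) begins 54 mm behind the grasp point. The pads swing forward as they close: fully open they stand 13 mm farther back than shut.
Start: joints at [-1.217, 0.32, 1.565, -0, 1.257, -0.02], TCP at [0.21, -0.535, 0.248] pointing down, gripper open.
Joint ranges: [-3.11, 3.11], [-0.84, 2.01], [0.21, 2.61], [-1.34, 4.49], [0.05, 2.63], [-2.56, 2.56]. Speed limits (rad/s): [2.57, 2.57, 3.14, 3.14, 3.14, 3.14].

## Interface

Orientations are given as a rotation vector (axis times angle).
In Python, from bench import bot gives the robot as it stands.
- The arm moves only by the shell command python3 inch.py 'ROWS' [OPENING] [FORCE]. ROWS is rows parted by semicolons, their numbers by spaces, 1 to 12 of them, each of 6 numbers: dx, dy, dz in m, then a rotation vector rx, ry, rz in rad; each row is the pose to reach, as a shift and turn from the pose commanded when the command began, along the tool's axes at that moment; what a row does not reach only later rows make up. A row lasts 1/12 s, in which the tool goes at most 0.0417 m and 0.125 rad, less where a joint would pass 70% of its speed; a pose out of reach is approached as far as the arm can. OPENING is the opening from 0.0 (shut) to 1.0 (fully open), set as the command begins (- or left out keeps the last). The fingers move at their own pace and stop on an object; FORCE is the grip in N (left out, the last holds). Time passes only in rows, so rows that do not move let the fingers close. It prints the time, the measured TCP pose, the force, the opening and the grip force at its end.
- bot.observe(): the state, without advancing time (a new reading comes with each control period).
- bot.get_image(name): name is "side" or "top"; returns the picture (420x560x3 uint8, red, green, blue); there is no depth.
- bot.camera_params(name): a dict with "K" (3x3 intrinsics, pixels), "dist_coeffs" ([k1, k2, p1, p2, k3] as OpenCV has them; the pictures are not rectified), "R" (3x3) and "t" (3): a world point X has camera coordinates R X + t. Camera axes: x right, y down, z forward; pixel columns grow to the right and rows downward; lengths in m; the calibration is good to about 2 mm. A picture is of the moment at which its call begins. camera_params takes no time and is no camera call.
- bot.close_job(): hands the job in; it is judged then, once.
The state is a dict: "time_s": time; "q": joint angles; "joint_velocities": joint speeds; "effort": joint torques, N m; "eef_pos": TCP position; "orientation": TCP orientation; "contact_force": force on the tool from outside, world axes, zero at the start; "wrist_torque": the same for the moment, N m; "width": opening from 0.0 (shut) to 1.0 (fully open); "gripper_force": force on a finger pad.
Only numpy, scipy, OpenCV 4.12 (cv2) and the standard library are available. Lean on these libraries where they do the work, as an engineer would, in place of code of your own. Each camera call takes 0.05 s, during which the arm holds its last target. There are 200 camera calls.

## Task

I need both hands in the damp box, so prop its lid open for me. Take the glaze jar off the lid and stand it upright on the table, raise the lid by its bow handle until it leans back on its stop, swing the prop rod up out of its spring clip inside the box, then bring the lid forward and down onto the rod until the rod's end sits in the slot under the lid and holds it open, and let go. Don't let the lid drop, keep the jar upright, and leave the cups in the box and the things round it where they are.

Things in the scene. Friction and masses are not known exactly. Their poses are not given: they have to be found in the camera images.
- damp_box: Plywood damp box, fixed: open case 210 (its x) x 300 (its y) x 100 mm high, walls 10 mm, plaster slab inside with its top at 28 mm. Origin: centre of the underside; +x from its front (handle side) to its back (hinge side), +y left, z up. Offsets below are in this frame. The lid (0.55 kg) sits on the rim like a tray turned over, 36 mm high, rim 30 mm deep: closed, its flat top is at 136 mm.
- lid (a joint): Lid angle (rad) about the hinge line along the box's y: 0 closed, 1.54 fully raised on its stop, where it leans back past its balance and stands by itself (it does above about 1.4); below about 1.3 it falls shut if let go. The hinge is almost free. Resting on the prop rod it reads about 0.89.
- lid_handle (a point): Middle of the bar of the lid's steel bow handle: bar 11 mm thick, 110 mm long, parallel to the hinge line, legs at its ends, 36 mm above the lid's top face, 25 mm from the lid's front edge. It turns with the lid: 185 mm from the hinge line along the lid and 72 mm square to it (up when closed, towards the back when raised).
- lid_hinge (a point): Middle of the hinge line: 105 mm behind the box's centre, 100 mm above the table.
- lid_slot (a point): Slot under the lid: where the centre of the rod's round end lies when seated. 132 mm from the hinge line along the lid, 14 mm square to it (up when closed), 90 mm to the left (+y) of the lid's middle. A steel pocket facing down: mouth 26 mm long (front to back), narrowing to 14 mm at the seat, 22 mm wide, 11 mm deep.
- prop_rod (a joint): Rod angle (rad) about its pivot (axis along the box's y): 0 lying level in its clip, pointing to the back of the box; grows as the free end swings up, to 1.3. The pivot is stiff: the rod stays where it is left. Its end meets the slot at about 0.84; the mouth takes it in if left between about 0.78 and 0.90. Pulling it out of the sprung clip takes about 10 N at the sleeve.
- rod_pivot (a point): Pivot of the rod, inside the box: 67 mm in front of the box's centre, 90 mm to its left (+y), 100 mm above the table (level with the rim), 50 mm from the left wall's inner face. Held in a steel clevis 25 mm wide that reaches 40 mm in from the front wall and 9 mm over the rim.
- rod_grip (a point): Middle of the rod's black rubber sleeve, 14 mm thick and 54 mm long, 89 mm from the pivot along the rod; it turns with the rod. Can be pinched across (along the box's y); held so, the rod can turn between the pads.
- rod_tip (a point): Centre of the rod's rounded free end, 150 mm from the pivot. The steel rod is 10 mm thick. The spring clip, 16 mm long and 17 mm wide, holds it 142 mm from the pivot and stands up to 13 mm above the rod's axis.
- glaze_jar: White screw jar with a brown lid, 66 mm across and 87 mm high, 0.2 to 0.45 kg, standing on the damp box's lid at the start. Origin: centre of its underside, z up. Stand it on a level free spot: a thin board (6 mm) lies on the table at the left near the robot, over all of x below 0.325 with y above 0.19 m.
- cup_a: Terracotta cup, 68 mm across the rim, 56 mm high, standing inside the box near its right wall (hidden while the lid is shut). Origin: centre of its underside. Leave it.
- cup_b: A second such cup in the middle of the box, between cup_a and the prop rod. Leave it.
- beaker: Celadon green beaker, 72 mm across, 78 mm high, on the table to the right of the box. Origin: centre of its underside. Leave it.
- slip_cup: Pale grey speckled plastic cup, 71 mm across the rim, 84 mm high, empty, on the table to the left of the box. Origin: centre of its underside. Leave it.
- slip_bowl: Big fixed bowl of white slip at the left, about 260 mm across and 100 mm high. Origin: centre of its underside. Leave it. Other fixed things (a jar, a small bowl, a spray bottle) stand beyond x = 0.70 m, behind the box.

How it is judged:
By the outcome, as a careful person would: the job done as asked, in the order asked, and still so for the second after the job is handed in, with the robot touching nothing.
It also fails if it takes over 72 s, if anything falls off the work surface, if the arm or the gripper's body presses on something with over 40 N, if the wrist force passes 120 N, or if a joint passes its speed limit or range.

## Working session

There is one attempt and no reset: what is moved stays moved. The work goes in short steps, Python scripts to look and compute and a shell command to move; the robot and the scene stay as the last step left them, time stands still between calls to the robot, and variables do not carry over. Pictures are saved under pics/ and viewed, at most 11 in all, crops included, and the job is handed in when it is done.

```bash
ls; mkdir -p pics; cat > look.py <<'E'
import sys,cv2,numpy as np
from bench import bot
def snap(n,f):
    im=cv2.cvtColor(bot.get_image(n),cv2.COLOR_RGB2BGR); cv2.imwrite('pics/'+f,im); return im
def ray(n,uv):
    c=bot.camera_params(n);K,d,R,t=[np.array(c[k],float) for k in('K','dist_coeffs','R','t')]
    p=cv2.undistortPoints(np.array([[uv]],float),K,d)[0,0]
    return -R.T@t, R.T@np.array([p[0],p[1],1])
def plane(n,uv,z):
    o,v=ray(n,uv); return o+v*(z-o[2])/v[2]
def tri(a,b):
    (o1,v1),(o2,v2)=ray('side',a),ray('top',b)
    s=np.linalg.lstsq(np.c_[v1,-v2],o2-o1,rcond=None)[0]
    p,q=o1+s[0]*v1,o2+s[1]*v2
    return (p+q)/2,np.linalg.norm(p-q)
def proj(n,X):
    c=bot.camera_params(n);K,d,R,t=[np.array(c[k],float) for k in('K','dist_coeffs','R','t')]
    return cv2.projectPoints(np.array(X,float).reshape(-1,3),cv2.Rodrigues(R)[0],t,K,d)[0].reshape(-1,2)
E
python3 - <<'E'
from look import *
import numpy as np
a=snap('side','s0.png');b=snap('top','t0.png')
for n in('side','top'):
    print(n,ray(n,(280,210)))
s=bot.observe();print({k:np.round(v,3) for k,v in s.items()})
E
```

```text
bench.py
inch.py
pics
side (array([0.09912328, 0.47426819, 1.34414319]), array([ 0.31858574, -0.28295843, -0.90482833]))
top (array([0.34382221, 0.05626421, 1.70708319]), array([ 0.10277389,  0.00756837, -0.994696  ]))
{'time_s': np.float64(0.1), 'q': array([-1.217,  0.32 ,  1.566,  0.   ,  1.257, -0.02 ]), 'joint_velocities': array([-0.001, -0.002, -0.004,  0.002, -0.001,  0.   ]), 'effort': array([-1.0000e-03, -4.1641e+01, -2.3470e+01, -0.0000e+00,  5.0000e-03,
        0.0000e+00]), 'eef_pos': array([ 0.21 , -0.535,  0.248]), 'orientation': array([-3.085, -0.583,  0.   ]), 'contact_force': array([-0.651,  1.101,  0.978]), 'wrist_torque': array([-0.013, -0.1  , -0.012]), 'gripper_force': np.float64(0.0), 'width': np.float64(0.998)}
```

View pics/s0.png

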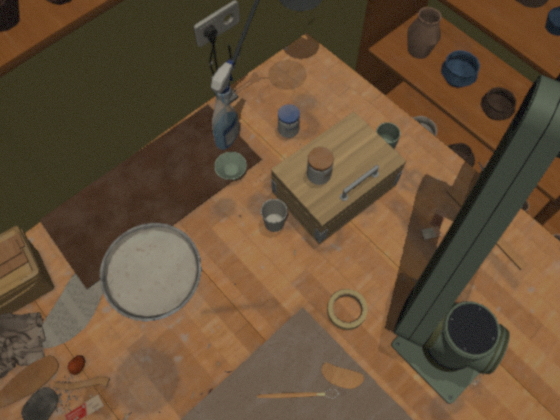

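View pics/t0.png

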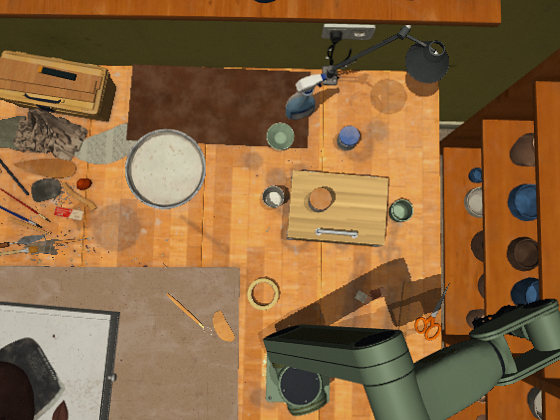

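The side view shows the jar's brown lid at (320,160) and the handle from (343,193) to (378,172). In the top view the jar is at (321,198), the handle at (318–357, 233), the lid at about (288–389, 170–246), the slip cup at (274,197) and the beaker at (400,210). I'll refine these with masks and crops.

```bash
python3 - <<'E'
import cv2,numpy as np
a=cv2.imread('pics/s0.png')[105:245,255:415];b=cv2.imread('pics/t0.png')[160:255,265:420]
A=cv2.resize(a,None,fx=3.6,fy=3.6,interpolation=cv2.INTER_CUBIC)
B=cv2.resize(b,None,fx=5,fy=5,interpolation=cv2.INTER_CUBIC)
cv2.imwrite('pics/sc0.png',A);cv2.imwrite('pics/tc0.png',B)
h=cv2.cvtColor(cv2.imread('pics/t0.png'),cv2.COLOR_BGR2HSV)
for p in [(300,180),(321,198),(335,232),(370,220),(280,225),(330,245)]: print(p,h[p[1],p[0]])
E
```

```text
(300, 180) [ 19 126 202]
(321, 198) [ 14 147 196]
(335, 232) [ 36   7 192]
(370, 220) [ 18 129 205]
(280, 225) [ 15 135 215]
(330, 245) [ 16 162 220]
```

View pics/sc0.png

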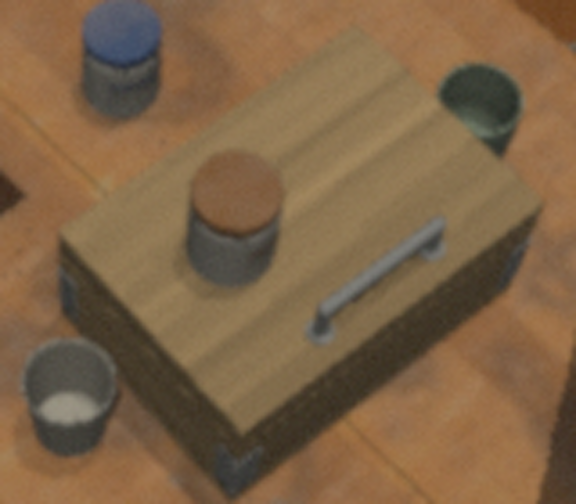

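View pics/tc0.png

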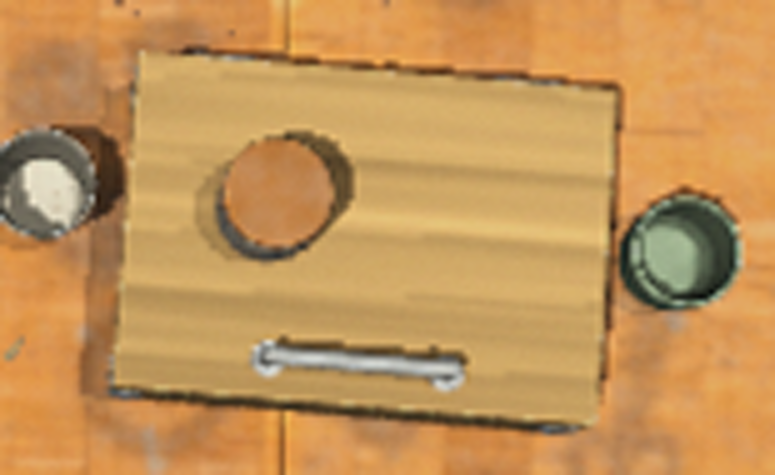

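The crops show the lid corners, the jar top and the handle clearly; the lid corners in the top crop are (138,52), (620,86), (598,428) and (115,390). Next I triangulate.

```bash
python3 - <<'E'
from look import *
S=lambda p:((p[0]+.5)/3.6-.5+255,(p[1]+.5)/3.6-.5+105)
T=lambda p:((p[0]+.5)/5-.5+265,(p[1]+.5)/5-.5+160)
P={'BL':((62,237),(138,52)),'BR':((355,28),(620,86)),'FR':((540,208),(598,428)),'FL':((240,432),(115,390)),
'jar':((237,193),(278,191)),'hL':((322,308),(268,352)),'hR':((438,224),(448,366))}
R={}
for k,(s,t) in P.items():
    R[k],e=tri(S(s),T(t));print(k,R[k].round(4),round(e,4))
c=sum(R[k] for k in('BL','BR','FR','FL'))/4
ax=(R['BL']+R['BR']-R['FL']-R['FR']);ay=(R['BL']+R['FL']-R['BR']-R['FR'])
print('c',c,'len',np.linalg.norm(ax)/2,np.linalg.norm(ay)/2,'yaw',np.arctan2(ax[1],ax[0]),np.arctan2(-ay[0],ay[1]))
h=R['hR']-R['hL'];print('hyaw',np.arctan2(h[0],-h[1]),(R['hR']+R['hL'])/2,np.linalg.norm(h))
for k,t,z in(('slip',(45,183),.084),('beak',(681,250),.078)):print(k,plane('top',T(t),z))
for n in (0,1): print(tri((0,0),(0,0))[1]) if 0 else None
print('slipbowl',plane('top',(166,167),.1))
E
```

```text
BL [0.6325 0.0314 0.124 ] 0.0051
BR [ 0.6197 -0.2722  0.117 ] 0.0025
FR [ 0.4063 -0.2566  0.1195] 0.0025
FL [0.4234 0.044  0.1312] 0.0043
jar [ 0.5359 -0.0505  0.214 ] 0.0022
hL [ 0.4439 -0.0486  0.1729] 0.0013
hR [ 0.4364 -0.1574  0.1743] 0.0045
c [ 0.52050385 -0.11335943  0.12291603] len 0.21175503794446268 0.30264707575975475 yaw -0.0667857109501408 -0.049357149688713395
hyaw -0.06904994829992991 [ 0.44012279 -0.10297689  0.17358197] 0.1090938009643399
slip [0.55551262 0.09011864 0.084     ]
beak [ 0.52194353 -0.31865947  0.078     ]
slipbowl [0.64014278 0.43638489 0.1       ]
```

```bash
cat >> look.py <<'E'
from scipy.spatial.transform import Rotation as Ro
def want(p,yaw=1.505,tilt=0.):
    """tool down, tool-x at yaw; tilt = lean of the approach towards box +x (about box y)"""
    R=Ro.from_euler('z',yaw)*Ro.from_euler('x',np.pi)
    R=Ro.from_rotvec(-tilt*np.array([-np.sin(-.066),np.cos(-.066),0]))*R
    s=bot.observe();C=Ro.from_rotvec(s['orientation'])
    d=C.inv().apply(np.array(p)-s['eef_pos']);r=(C.inv()*R).as_rotvec()
    print('d',d.round(4),'r',r.round(4),'rows',round(max(np.linalg.norm(d)/.0417,np.linalg.norm(r)/.125),1))
E
python3 - <<'E'
from look import *
S=lambda p:((p[0]+.5)/3.6-.5+255,(p[1]+.5)/3.6-.5+105)
T=lambda p:((p[0]+.5)/5-.5+265,(p[1]+.5)/5-.5+160)
print('jar',plane('top',T((278,191)),.223),plane('side',S((237,193)),.223))
C=[[plane('top',T(p),.136) for p in((138,52),(620,86),(598,428),(115,390))],[plane('side',S(p),.136) for p in((62,237),(355,28),(540,208),(240,432))]]
for c in C: print(np.round(c,4),np.mean(c,0))
print([plane('top',T(p),.174) for p in((268,352),(448,366))])
print([plane('side',S(p),.174) for p in((322,308),(438,224))])
want([.536,-.051,.30])
E
```

```text
jar [ 0.53565043 -0.04930834  0.223     ] [ 0.53149341 -0.04689953  0.223     ]
[[ 0.6324  0.033   0.136 ]
 [ 0.6175 -0.2676  0.136 ]
 [ 0.4046 -0.254   0.136 ]
 [ 0.4214  0.0429  0.136 ]] [ 0.51896827 -0.11141983  0.136     ]
[[ 0.6251  0.0344  0.136 ]
 [ 0.6106 -0.2613  0.136 ]
 [ 0.4033 -0.2462  0.136 ]
 [ 0.424   0.0469  0.136 ]] [ 0.51573133 -0.10653749  0.136     ]
[array([ 0.44436505, -0.04815504,  0.174     ]), array([ 0.43832263, -0.15633745,  0.174     ])]
[array([ 0.4429959 , -0.04838514,  0.174     ]), array([ 0.43450759, -0.1586561 ,  0.174     ])]
d [ 0.4804 -0.3315 -0.0519] r [-1.4000e-03 -9.0000e-04 -1.1312e+00] rows 14.1
```

```bash
sed -i 's/yaw=1.505/yaw=1.516/; s/-\.066/-.055/g' look.py
r='x'; python3 inch.py '0.04 -0.028 -0.03 0 0 -0.1;0.1 -0.07 -0.05 0 0 -0.25;0.48 -0.3305 -0.052 0 0 -1.12;0.48 -0.3305 -0.052 0 0 -1.12;0.48 -0.3305 -0.052 0 0 -1.12;0.48 -0.3305 -0.052 0 0 -1.12;0.48 -0.3305 -0.052 0 0 -1.12;0.48 -0.3305 -0.052 0 0 -1.12;0.48 -0.3305 -0.052 0 0 -1.12;0.48 -0.3305 -0.052 0 0 -1.12;0.48 -0.3305 -0.052 0 0 -1.12;0.48 -0.3305 -0.052 0 0 -1.12' 1.0 30
python3 -c "
from look import *
want([.5345,-.049,.182])"
```

```text
time_s: 1.1
eef_pos: [0.4855, -0.1259, 0.2971]
orientation: [-2.305, -2.134, 0.001]
contact_force: [0.6, -1.6, 0.5]
width: 1.006
gripper_force: 0.0
d [0.0804 0.043  0.115 ] r [-0.0003  0.0002 -0.022 ] rows 3.5
```

```bash
python3 inch.py '0 0 0 0 0 0;0 0 0 0 0 0'
python3 -c "
from look import *
want([.5345,-.049,.182])"
```

```text
time_s: 1.27
eef_pos: [0.4856, -0.1262, 0.2966]
orientation: [-2.3, -2.139, 0.001]
contact_force: [0.0, -0.4, -0.0]
width: 0.999
gripper_force: 0.0
d [0.0805 0.0433 0.1146] r [-0.0012  0.0001 -0.0177] rows 3.5
```

```bash
python3 inch.py '0.04 0.022 0 0 0 -0.018;0.0805 0.0433 0 0 0 -0.018;0.0805 0.0433 0 0 0 -0.018;0.0805 0.0433 0.04 0 0 -0.018;0.0805 0.0433 0.075 0 0 -0.018;0.0805 0.0433 0.1 0 0 -0.018;0.0805 0.0433 0.1146 0 0 -0.018;0.0805 0.0433 0.1146 0 0 -0.018'
python3 - <<'E'
from look import *
a=snap('side','s1.png');b=snap('top','t1.png')
cv2.imwrite('pics/m1.png',np.hstack([cv2.resize(a[90:240,250:400],None,fx=2.6,fy=2.6),cv2.resize(b[130:280,260:410],None,fx=2.6,fy=2.6)]))
E
```

```text
time_s: 1.93
eef_pos: [0.5312, -0.0524, 0.1788]
orientation: [-2.283, -2.149, 0.01]
contact_force: [0.4, 0.2, -0.1]
width: 1.0
gripper_force: 0.0
```

View pics/m1.png

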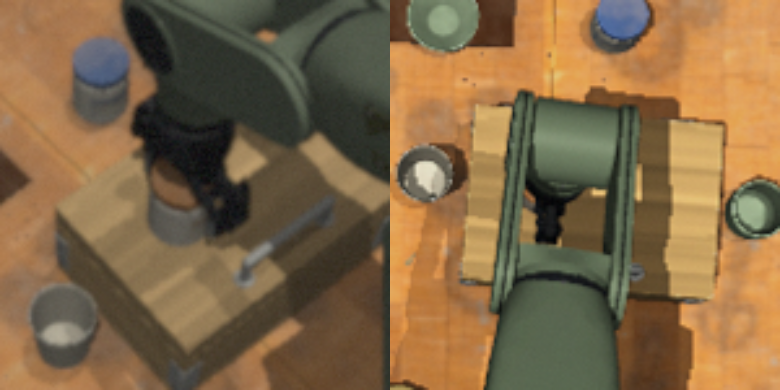

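```bash
python3 inch.py '0 0 0 0 0 0;0 0 0 0 0 0;0 0 0 0 0 0;0 0 0 0 0 0;0 0 0 0 0 0;0 0 0 0 0 0' 0.0 40 && python3 inch.py '0 0 -0.01 0 0 0;0 0 -0.03 0 0 0;0 0 -0.055 0 0 0;0 0 -0.08 0 0 0;0 0 -0.09 0 0 0;0 0 -0.09 0 0 0'
python3 -c "
from look import *
want([.36,-.365,.12]);want([.36,-.365,.0455])"
```

```text
time_s: 2.53
eef_pos: [0.5349, -0.0516, 0.1846]
orientation: [2.284, 2.153, 0.002]
contact_force: [-3.1, -1.9, 6.8]
width: 0.758
gripper_force: 44.5
time_s: 3.03
eef_pos: [0.5357, -0.051, 0.2756]
orientation: [2.282, 2.152, 0.007]
contact_force: [0.7, 1.0, -3.5]
width: 0.756
gripper_force: 45.4
d [-0.3237 -0.1579  0.1546] r [ 0.0063  0.0003 -0.004 ] rows 9.4
d [-0.3237 -0.1584  0.2291] r [ 0.0063  0.0003 -0.004 ] rows 10.2
```

```bash
python3 inch.py '-0.015 -0.007 0 0 0 0;-0.045 -0.022 0 0 0 0;-0.08 -0.039 0 0 0 0;-0.115 -0.056 0 0 0 0;-0.15 -0.073 0 0 0 0;-0.185 -0.09 0 0 0 0;-0.22 -0.107 0 0 0 0;-0.255 -0.124 0.02 0 0 0;-0.285 -0.139 0.04 0 0 0;-0.31 -0.151 0.07 0 0 0;-0.32 -0.157 0.1 0 0 0;-0.324 -0.158 0.13 0 0 0' && python3 inch.py '0 0 0.03 0 0 0;0 0 0.055 0 0 0;0 0 0.075 0 0 0;0 0 0.085 0 0 0;0 0 0.085 0 0 0'
python3 -c "
from look import *
want([.36,-.365,.0490])"
```

```text
time_s: 4.03
eef_pos: [0.3552, -0.3662, 0.14]
orientation: [-2.288, -2.15, 0.001]
contact_force: [0.6, 0.1, -3.0]
width: 0.756
gripper_force: 45.3
time_s: 4.45
eef_pos: [0.3558, -0.3633, 0.0546]
orientation: [-2.281, -2.15, -0.0]
contact_force: [-0.8, 0.9, -3.2]
width: 0.757
gripper_force: 45.4
d [-0.0015  0.0043  0.0056] r [-0.0051 -0.0048 -0.0042] rows 0.2
```

```bash
python3 inch.py '0 0 0.002 0 0 0;0 0 0.004 0 0 0;0 0 0.0045 0 0 0;0 0 0.0045 0 0 0;0 0 0.0045 0 0 0'; python3 inch.py '0 0 0.001 0 0 0;0 0 0.001 0 0 0'
```

```text
time_s: 4.87
eef_pos: [0.3579, -0.3654, 0.0539]
orientation: [2.285, 2.154, -0.0]
contact_force: [0.1, -0.5, -2.3]
width: 0.754
gripper_force: 45.4
time_s: 5.03
eef_pos: [0.3576, -0.3652, 0.0524]
orientation: [2.286, 2.155, -0.0]
contact_force: [-0.5, -0.0, -2.8]
width: 0.754
gripper_force: 45.4
```

```bash
for i in 1 2; do python3 inch.py '0 0 0.001 0 0 0;0 0 0.002 0 0 0;0 0 0.002 0 0 0' | egrep 'pos|contact'; done
```

```text
eef_pos: [0.3574, -0.365, 0.0499]
contact_force: [0.5, 0.9, -3.0]
eef_pos: [0.3576, -0.3652, 0.0487]
contact_force: [-0.6, 1.6, 3.8]
```

```bash
python3 inch.py '0 0 0 0 0 0;0 0 0 0 0 0;0 0 0 0 0 0;0 0 0 0 0 0;0 0 0 0 0 0' 1.0 && python3 inch.py '0 0 -0.015 0 0 0;0 0 -0.045 0 0 0;0 0 -0.085 0 0 0;0 0 -0.125 0 0 0;0 0 -0.16 0 0 0;0 0 -0.19 0 0 0;0 0 -0.19 0 0 0' 0.35
python3 -c "
from look import *
want([.4405,-.103,.24]);want([.4405,-.103,.172])
im=snap('top','t2.png');print(proj('top',[.3576,-.365,.087]))
h=cv2.cvtColor(im,cv2.COLOR_BGR2HSV)
"
```

```text
time_s: 5.95
eef_pos: [0.3576, -0.3651, 0.0481]
orientation: [2.286, 2.155, -0.0]
contact_force: [0.3, 0.4, -0.4]
width: 1.0
gripper_force: 0.0
time_s: 6.53
eef_pos: [0.3598, -0.3675, 0.2448]
orientation: [2.276, 2.146, -0.0]
contact_force: [-0.3, -0.9, 0.5]
width: 0.35
gripper_force: 0.0
d [0.2688 0.065  0.0029] r [ 0.0098  0.0093 -0.0042] rows 6.6
d [0.2694 0.0643 0.0709] r [ 0.0098  0.0093 -0.0042] rows 6.9
[[416.25106453 261.40436265]]
```

```bash
python3 inch.py '0.02 0.005 0 0 0 0;0.05 0.012 0 0 0 0;0.09 0.022 0 0 0 0;0.13 0.032 0 0 0 0;0.17 0.042 0 0 0 0;0.21 0.052 0 0 0 0;0.245 0.06 0 0 0 0;0.267 0.066 0 0 0 0;0.267 0.066 0 0 0 0;0.267 0.066 0 0 0 0' 
python3 -c "
from look import *
want([.4405,-.103,.172])
a=snap('side','s3.png');b=snap('top','t3.png')
cv2.imwrite('pics/m3.png',np.hstack([cv2.resize(a[90:240,250:420],(442,390)),cv2.resize(b[215:365,310:450],(350,375)).repeat(1,0) if 0 else cv2.resize(b[200:350,310:450],(350,390))]))
"
```

```text
time_s: 7.42
eef_pos: [0.4387, -0.1015, 0.2369]
orientation: [-2.281, -2.157, 0.003]
contact_force: [0.2, 0.6, -0.5]
width: 0.347
gripper_force: 0.0
d [-0.0014  0.0021  0.0649] r [-0.0026  0.     -0.0012] rows 1.6
```

View pics/m3.png

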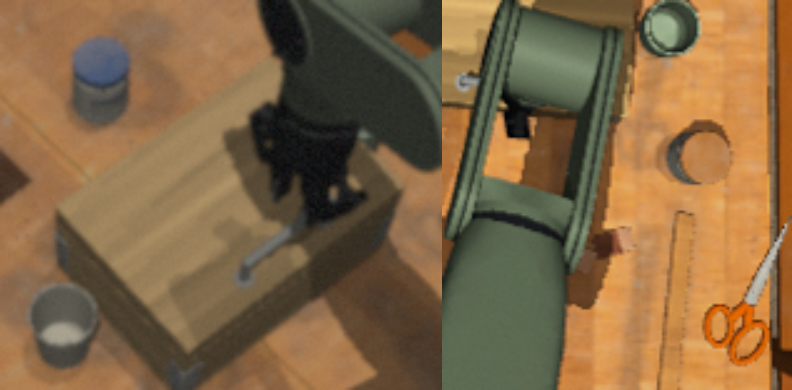

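The right panel shows the jar standing upright on the table, clear of the beaker. In the left panel the gripper is over the handle.

```bash
python3 inch.py '-0.001 0.001 0.025 0 0 0;-0.001 0.001 0.05 0 0 0;-0.001 0.001 0.062 0 0 0;-0.001 0.001 0.064 0 0 0;-0.001 0.001 0.064 0 0 0' && python3 inch.py '0 0 0 0 0 0;0 0 0 0 0 0;0 0 0 0 0 0;0 0 0 0 0 0;0 0 0 0 0 0' 0.0 25
python3 -c "
from look import *
c=np.array([.0185+.5,-.109]);ux=np.array([np.cos(.055),-np.sin(.055)])
p0=bot.observe()['eef_pos'];print(Ro.from_rotvec(bot.observe()['orientation']).as_matrix().round(3))
f=lambda t:np.array([-.185*np.cos(t)+.072*np.sin(t),.185*np.sin(t)+.072*np.cos(t)])
for t in np.arange(0,1.55,.1).tolist()+[1.54]: print(round(t,2),'back',(f(t)-f(0)).round(4))
"
```

```text
time_s: 7.93
eef_pos: [0.4394, -0.1045, 0.1733]
orientation: [-2.287, -2.151, 0.002]
contact_force: [0.6, -0.2, 0.3]
width: 0.35
gripper_force: 0.0
time_s: 8.35
eef_pos: [0.4385, -0.1042, 0.1749]
orientation: [-2.285, -2.155, 0.005]
contact_force: [-5.4, -1.7, 1.8]
width: 0.114
gripper_force: 24.8
[[ 0.059  0.998 -0.003]
 [ 0.998 -0.059 -0.001]
 [-0.002 -0.003 -1.   ]]
0.0 back [0. 0.]
0.1 back [0.0081 0.0181]
0.2 back [0.018  0.0353]
0.3 back [0.0295 0.0515]
0.4 back [0.0426 0.0664]
0.5 back [0.0572 0.0799]
0.6 back [0.073  0.0919]
0.7 back [0.0899 0.1022]
0.8 back [0.1078 0.1109]
0.9 back [0.1264 0.1177]
1.0 back [0.1456 0.1226]
1.1 back [0.1653 0.1255]
1.2 back [0.1851 0.1265]
1.3 back [0.2049 0.1255]
1.4 back [0.2245 0.1225]
1.5 back [0.2437 0.1176]
1.54 back [0.2513 0.1151]
```

```bash
python3 inch.py '0 0.004 -0.009 0 0 0;0 0.008 -0.018 0 0 0;0 0.013 -0.027 0 0 0;0 0.018 -0.035 0 0 0;0 0.0235 -0.0435 0 0 0;0 0.0295 -0.0515 0 0 0;0 0.036 -0.059 0 0 0;0 0.0425 -0.0665 0 0 0;0 0.05 -0.0735 0 0 0;0 0.057 -0.08 0 0 0;0 0.065 -0.086 0 0 0;0 0.073 -0.092 0 0 0'
```

```text
time_s: 9.35
eef_pos: [0.5101, -0.1084, 0.2684]
orientation: [-2.284, -2.153, 0.008]
contact_force: [-10.7, -0.2, 8.3]
width: 0.113
gripper_force: 25.1
```

```bash
python3 inch.py '0 0.008 -0.006 0 0 0;0 0.017 -0.0115 0 0 0;0 0.026 -0.0165 0 0 0;0 0.035 -0.0205 0 0 0;0 0.044 -0.0242 0 0 0;0 0.0534 -0.0273 0 0 0;0 0.063 -0.03 0 0 0;0 0.0726 -0.0323 0 0 0;0 0.0825 -0.034 0 0 0;0 0.0923 -0.0352 0 0 0;0 0.102 -0.036 0 0 0;0 0.112 -0.0362 0 0 0'
python3 inch.py '0 0.01 0.0002 0 0 0;0 0.02 0.001 0 0 0;0 0.03 0.0023 0 0 0;0 0.0395 0.004 0 0 0;0 0.049 0.0064 0 0 0;0 0.0586 0.009 0 0 0;0 0.0625 0.0102 0 0 0;0 0.0662 0.0114 0 0 0;0 0.0662 0.0114 0 0 0;0 0.0662 0.0114 0 0 0'
```

```text
time_s: 10.35
eef_pos: [0.625, -0.115, 0.3042]
orientation: [2.285, 2.153, 0.0]
contact_force: [-1.8, -1.9, -2.9]
width: 0.118
gripper_force: 25.1
time_s: 11.18
eef_pos: [0.6894, -0.1188, 0.292]
orientation: [-2.285, -2.153, 0.005]
contact_force: [-5.4, -1.9, 6.0]
width: 0.112
gripper_force: 26.3
```

```bash
python3 inch.py '0 0 0 0 0 0;0 0 0 0 0 0;0 0 0 0 0 0;0 0 0 0 0 0' 0.35 && python3 inch.py '0 0 -0.015 0 0 0;0 0 -0.045 0 0 0;0 0 -0.085 0 0 0;0 0 -0.1 0 0 0;0 -0.03 -0.1 0 0 0;0 -0.07 -0.1 0 0 0;0 -0.11 -0.1 0 0 0;0 -0.15 -0.1 0 0 0;0 -0.19 -0.1 0 0 0;0 -0.23 -0.1 0 0 0;0 -0.25 -0.1 0 0 0;0 -0.25 -0.1 0 0 0'
python3 - <<'E'
from look import *
a=snap('side','s4.png');b=snap('top','t4.png')
cv2.imwrite('pics/m4.png',np.hstack([cv2.resize(a[80:240,250:410],(400,400),interpolation=cv2.INTER_CUBIC),cv2.resize(b[130:290,260:420],(400,400),interpolation=cv2.INTER_CUBIC)]))
E
```

```text
time_s: 11.52
eef_pos: [0.691, -0.1178, 0.2903]
orientation: [-2.285, -2.155, -0.0]
contact_force: [-1.1, -0.0, 0.8]
width: 0.35
gripper_force: 0.0
time_s: 12.52
eef_pos: [0.4374, -0.1029, 0.3922]
orientation: [2.286, 2.154, 0.001]
contact_force: [0.1, -0.2, -0.5]
width: 0.353
gripper_force: 0.0
```

View pics/m4.png

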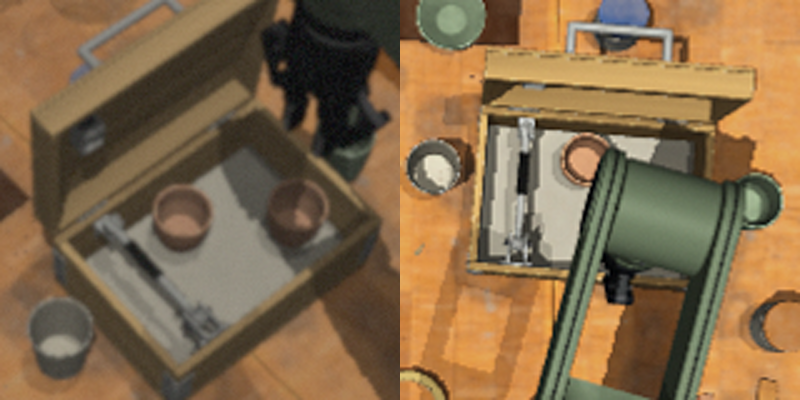

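The lid stands raised on its stop. The rod lies in its clip with the black sleeve at about (310,199) in the top image and (307,185) in the side image; cup_b is to its right.

```bash
python3 - <<'E'
from look import *
def sl(f,x0,x1,y0,y1):
    g=cv2.imread('pics/'+f)[y0:y1,x0:x1].max(2); m=(g<55).astype(np.uint8)
    n,l,st,c=cv2.connectedComponentsWithStats(m)
    for i in range(1,n):
        if st[i,4]>15: print(f,st[i],c[i]+[x0,y0])
sl('t4.png',300,322,178,225);sl('s4.png',290,330,165,215)
c=np.array([.5185,-.109]);a=-.055
W=lambda x,y,z:[c[0]+np.cos(a)*x-np.sin(a)*y,c[1]+np.sin(a)*x+np.cos(a)*y,z]
for n in('top','side'): print(n,proj(n,[W(.022,.09,.1),W(-.067,.09,.1),W(.083,.09,.1),W(-.105,.15,.1),W(-.105,-.15,.1),W(.105,.15,.1)]).round(1).tolist())
print(W(.022,.09,.1))
E
```

```text
t4.png [ 7 13  5 17 64] [308.875 198.75 ]
s4.png [10 12 14 14 63] [306.3968254  183.74603175]
top [[308.3, 199.5], [306.3, 227.4], [309.6, 180.5], [286.3, 238.0], [381.6, 245.3], [291.4, 172.3]]
side [[306.9, 184.1], [328.7, 207.2], [292.5, 168.9], [321.0, 230.7], [403.0, 167.1], [270.4, 175.6]]
[np.float64(0.5454142381396633), np.float64(-0.020345480739211635), 0.1]
```

```bash
python3 - <<'E'
from look import *
print(tri((306.4,183.75),(308.9,198.75)))
want([.5465,-.0212,.20],-.055);print(bot.observe()['q'].round(2))
E
```

```text
(array([ 0.54867822, -0.02234059,  0.09490844]), np.float64(0.0007266302902084236))
d [0.0883 0.0998 0.1917] r [ 0.0019 -0.0017  1.5667] rows 12.5
[-0.26  0.06  1.54  0.    1.54 -0.2 ]
```

```bash
python3 inch.py '0.02 0.02 0.03 0 0 0.12;0.04 0.045 0.06 0 0 0.24;0.06 0.07 0.09 0 0 0.36;0.08 0.09 0.12 0 0 0.48;0.088 0.1 0.14 0 0 0.6;0.088 0.1 0.16 0 0 0.72;0.088 0.1 0.175 0 0 0.84;0.088 0.1 0.185 0 0 0.96;0.088 0.1 0.19 0 0 1.08;0.088 0.1 0.19 0 0 1.2;0.088 0.1 0.19 0 0 1.32;0.088 0.1 0.19 0 0 1.44' 0.38
python3 inch.py '0 0 0 0 0 0.12;0 0 0 0 0 0.125;0 0 0 0 0 0.125'
python3 - <<'E'
from look import *
want([.547,-.0214,.10],-.055);print(bot.observe()['q'].round(2))
E
```

```text
time_s: 13.62
eef_pos: [0.5478, -0.0213, 0.1994]
orientation: [-3.139, -0.104, 0.002]
contact_force: [0.1, -0.5, -0.8]
width: 0.378
gripper_force: 0.0
time_s: 13.87
eef_pos: [0.5474, -0.0214, 0.1999]
orientation: [-3.14, 0.079, 0.001]
contact_force: [-0.4, -0.0, -0.2]
width: 0.381
gripper_force: 0.0
d [-0.0003  0.      0.0999] r [-0.0001  0.0008  0.0048] rows 2.4
[-0.06  0.31  1.7   0.    1.13  1.56]
```

```bash
python3 inch.py '0 0 0.03 0 0 0;0 0 0.06 0 0 0;0 0 0.085 0 0 0;0 0 0.096 0 0 0;0 0 0.1 0 0 0;0 0 0.1 0 0 0' && python3 inch.py '0 0 0 0 0 0;0 0 0 0 0 0;0 0 0 0 0 0;0 0 0 0 0 0;0 0 0 0 0 0' 0.0 45
python3 -c "
from look import *
print(Ro.from_rotvec(bot.observe()['orientation']).as_matrix().round(3))
f=lambda t:.089*np.array([np.cos(t),np.sin(t)])
for t in [.1,.2,.3,.4,.5,.6,.7,.8,.84]: print(t,(f(t)-f(0)).round(4))
"
```

```text
time_s: 14.37
eef_pos: [0.5463, -0.0215, 0.0997]
orientation: [-3.141, 0.081, 0.003]
contact_force: [0.4, -0.0, 0.0]
width: 0.382
gripper_force: 0.0
time_s: 14.78
eef_pos: [0.5474, -0.0217, 0.1019]
orientation: [3.14, -0.083, 0.005]
contact_force: [1.6, -0.3, 1.6]
width: 0.146
gripper_force: 44.1
[[ 0.999 -0.053  0.003]
 [-0.053 -0.999 -0.   ]
 [ 0.003  0.    -1.   ]]
0.1 [-0.0004  0.0089]
0.2 [-0.0018  0.0177]
0.3 [-0.004   0.0263]
0.4 [-0.007   0.0347]
0.5 [-0.0109  0.0427]
0.6 [-0.0155  0.0503]
0.7 [-0.0209  0.0573]
0.8 [-0.027   0.0638]
0.84 [-0.0296  0.0663]
```

```bash
python3 inch.py '0 0 -0.004 0 0.03 0;0 0 -0.009 0 0.06 0;-0.001 0 -0.0135 0 0.1 0;-0.002 0 -0.018 0 0.13 0;-0.003 0 -0.022 0 0.16 0;-0.004 0 -0.0263 0 0.2 0;-0.0055 0 -0.0305 0 0.24 0;-0.007 0 -0.0347 0 0.27 0'
python3 inch.py '-0.0012 0 -0.0045 0 0.03 0;-0.0025 0 -0.009 0 0.05 0;-0.004 0 -0.013 0 0.08 0;-0.006 0 -0.0165 0 0.1 0;-0.008 0 -0.02 0 0.12 0;-0.008 0 -0.02 0 0.12 0' >/dev/null; python3 -c "
from look import *
s=bot.observe();print(s['eef_pos'],s['contact_force'],s['q'].round(2),s['width'],s['gripper_force'])
R=Ro.from_rotvec(s['orientation']).as_matrix();print(R.round(3))"
```

```text
time_s: 15.45
eef_pos: [0.5393, -0.0213, 0.1357]
orientation: [3.104, -0.082, 0.425]
contact_force: [3.7, -0.5, -4.8]
width: 0.144
gripper_force: 44.9
[ 0.52649296 -0.02055234  0.15393289] [ 3.03500181  1.26821286 -1.45257324] [-0.06  0.19  2.09  0.01  0.47  1.55] 0.14667615144583188 44.3624621629715
[[ 0.922 -0.053  0.383]
 [-0.049 -0.999 -0.02 ]
 [ 0.383  0.    -0.924]]
```

```bash
python3 inch.py '-0.001 0 -0.004 0 0.03 0;-0.0025 0 -0.008 0 0.06 0;-0.004 0 -0.012 0 0.1 0;-0.0052 0 -0.0153 0 0.12 0;-0.0052 0 -0.0153 0 0.12 0;-0.0052 0 -0.0153 0 0.12 0'; python3 - <<'E'
from look import *
a=snap('side','s5.png');b=snap('top','t5.png')
cv2.imwrite('pics/m5.png',np.hstack([cv2.resize(a[110:230,260:360],(400,480),interpolation=cv2.INTER_CUBIC),cv2.resize(b[150:250,270:370],(400,400),interpolation=cv2.INTER_CUBIC)[:400] if 0 else cv2.resize(b[140:260,270:370],(400,480),interpolation=cv2.INTER_CUBIC)]))
c=np.array([.5195,-.1098]);aa=-.055
W=lambda x,y,z:[c[0]+np.cos(aa)*x-np.sin(aa)*y,c[1]+np.sin(aa)*x+np.cos(aa)*y,z]
for t in(.74,.84,.94):
  for n in('top','side'): print(t,n,proj(n,[W(-.067+.15*np.cos(t),.09,.1+.15*np.sin(t))]).round(1))
E
```

```text
time_s: 16.45
eef_pos: [0.5149, -0.0199, 0.1647]
orientation: [3.027, -0.08, 0.785]
contact_force: [0.6, 0.3, -0.6]
width: 0.142
gripper_force: 44.1
0.74 top [[310.8 187.7]]
0.74 side [[302.9 159.1]]
0.84 top [[310.7 190.7]]
0.84 side [[305.8 159.8]]
0.94 top [[310.6 194.2]]
0.94 side [[309. 161.]]
```

View pics/m5.png

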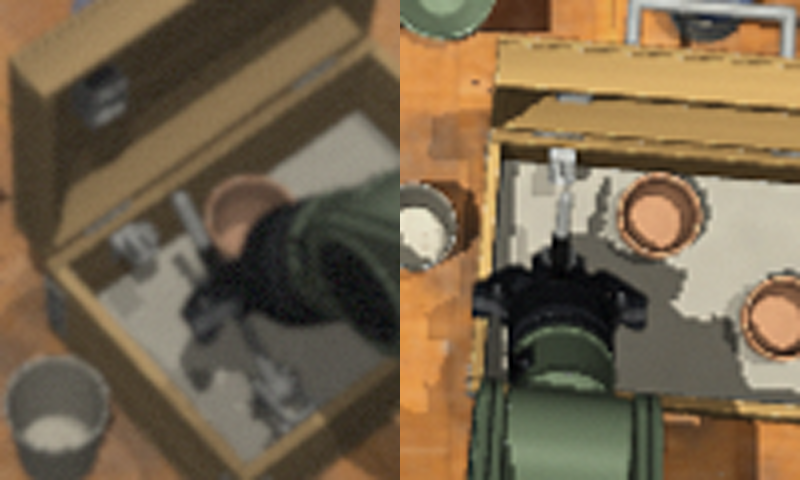

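Side view: the rod end is at about (305,159.5), which matches an angle of about 0.84. I'll check the top view numerically.

```bash
python3 - <<'E'
from look import *
b=cv2.imread('pics/t5.png').max(2);print('top rows 178-200, cols 306-316');print(np.c_[np.arange(178,201),b[178:201,306:317]])
a=cv2.imread('pics/s5.png').max(2);print('side rows 153-168 cols 298-314');print(np.c_[np.arange(153,168),a[153:168,298:314]])
E
```

```text
top rows 178-200, cols 306-316
[[178  58 126 222 207 201 206 209 179  41  65  61]
 [179  61 112 191 188 203 207 215 193  38  55  68]
 [180  65  96 156 161 140 179 182 147  36  44  52]
 [181 143 118 168 176 108 152 161 123  64  62  52]
 [182 162 125 144 184 115 155 166 139  93  96  94]
 [183 166 131 135 184 106 140 161 132  99 100  98]
 [184 161 122 135 201 176 145 169 150  90  95 130]
 [185 167 148 147 206 208 156 143 166 188 188 194]
 [186 170 166 175 205 198 154 161 197 204 206 208]
 [187 169 169 179 205 190 150 176 205 202 204 204]
 [188 166 164 179 195 167 172 164 181 202 203 202]
 [189 197 195 199 189 162 189 159 173 201 201 201]
 [190 202 202 195 159 146 164 145 173 203 200 200]
 [191 200 199 189 151 143 147 130 165 202 199 198]
 [192 200 202 193 158 148 146 141 194 200 199 200]
 [193 199 201 188 145 150 143 151 204 199 200 202]
 [194 199 199 183 127 152 144 150 204 199 199 187]
 [195 198 200 184 131 155 137 141 202 201 201 180]
 [196 198 200 186 140 154 141 152 204 201 203 183]
 [197 202 194 163 151 156 137 149 209 207 208 186]
 [198 203 182  92 138 161 124  81 139 135 137 127
[... 501 characters left out ...]
133 124 104  91  96 112 115  97  84  72  73  73  79  94 122]
 [159 131 124 103  80  81  98 125 131 117  90  75  71  72  84 108 123]
 [160 112  99  81  70  72  93 119 130 118  98  78  67  73  94 113 114]
 [161  87  78  70  67  74  82 104 121 120 106  86  71  79 104 120 102]
 [162  73  74  74  71  73  79  91 111 117 116  96  78  81 108 124  99]
 [163  65  72  74  71  73  72  79  97 117 120 109  87  82 111 124 100]
 [164  71  71  70  73  70  75  73  90 109 117 117  99  93 114 127 102]
 [165  73  72  72  70  70  65  68  80  96 113 119 111 104 122 132 104]
 [166  87  78  67  70  67  68  71  72  89 110 120 118 109 120 130 106]
 [167  91  77  70  69  68  67  68  72  84 103 115 118 113 110 120 112]]
```

```bash
python3 inch.py '0 0 0 0 0 0;0 0 0 0 0 0;0 0 0 0 0 0;0 0 0 0 0 0' 0.38 && python3 inch.py '0 0 -0.01 0 0 0;0 0 -0.03 0 0 0;0 0 -0.06 0 0 0;0 0 -0.1 0 0 0;0 0 -0.13 0 0 0;0 0 -0.13 0 0 0'
python3 - <<'E'
from look import *
b=snap('top','t6.png').max(2);print(b[184:200,309:313])
a=snap('side','s6.png').max(2);print(a[155:164,300:312])
want([.50,-.09,.41]);want([.69,-.118,.40])
E
```

```text
time_s: 16.88
eef_pos: [0.5158, -0.0201, 0.1649]
orientation: [3.026, -0.081, 0.789]
contact_force: [-0.0, -1.0, -0.2]
width: 0.379
gripper_force: 0.0
time_s: 17.38
eef_pos: [0.4527, -0.0167, 0.2853]
orientation: [3.021, -0.08, 0.807]
contact_force: [-0.1, -0.4, -0.3]
width: 0.38
gripper_force: 0.0
[[199 175 142 169]
 [206 207 152 144]
 [206 197 152 161]
 [196 161 152 176]
 [191 155 172 155]
 [190 160 189 155]
 [160 145 161 144]
 [148 142 147 129]
 [157 147 145 140]
 [142 148 143 150]
 [126 152 143 146]
 [128 151 135 142]
 [138 155 141 151]
 [151 154 134 145]
 [119 162 121 111]
 [ 48  78  57 112]]
[[108 117 120 125 117 104  91  75  66  71  66  71]
 [120 120 122 109  97  84  78  69  69  69  69  73]
 [123 119 109  97  86  85  74  70  69  69  68  71]
 [118 103  93  95 108 111  94  79  72  74  70  76]
 [ 98  82  78  99 120 126 108  86  72  71  71  77]
 [ 77  66  75  89 113 122 115  98  75  68  70  89]
 [ 69  67  70  83  96 113 116 102  82  67  75 101]
 [ 68  66  68  77  88 108 115 113  96  76  75 106]
 [ 71  71  72  68  78  97 114 118 106  85  83 107]]
d [ 0.1088  0.0707 -0.0875] r [ 0.4025 -0.4029 -1.5315] rows 13.1
d [0.2705 0.0886 0.0152] r [ 0.4025 -0.4029 -1.5315] rows 13.1
```

```bash
python3 inch.py '0.03 0.02 -0.03 0.03 -0.03 -0.12;0.06 0.04 -0.06 0.06 -0.06 -0.24;0.1088 0.0707 -0.0875 0.4 -0.4 -1.53;0.1088 0.0707 -0.0875 0.4 -0.4 -1.53;0.1088 0.0707 -0.0875 0.4 -0.4 -1.53;0.1088 0.0707 -0.0875 0.4 -0.4 -1.53;0.1088 0.0707 -0.0875 0.4 -0.4 -1.53;0.1088 0.0707 -0.0875 0.4 -0.4 -1.53;0.1088 0.0707 -0.0875 0.4 -0.4 -1.53;0.1088 0.0707 -0.0875 0.4 -0.4 -1.53;0.1088 0.0707 -0.0875 0.4 -0.4 -1.53;0.1088 0.0707 -0.0875 0.4 -0.4 -1.53' 0.35
python3 inch.py '0 0 0 0 0 -0.1;0 0 0 0 0 -0.1;0 0 0 0 0 -0.1' > /dev/null
python3 - <<'E'
from look import *
print(bot.observe()['eef_pos']);want([.6905,-.118,.40]);want([.6905,-.118,.2905])
E
```

```text
time_s: 18.48
eef_pos: [0.501, -0.0904, 0.4058]
orientation: [-2.454, -1.956, -0.093]
contact_force: [-0.4, -0.0, -0.0]
width: 0.347
gripper_force: 0.0
[ 0.50087999 -0.08996415  0.40625901]
d [-0.0032  0.1912  0.0143] r [ 0.0442 -0.0438 -0.0776] rows 4.6
d [-0.0082  0.1866  0.1236] r [ 0.0442 -0.0438 -0.0776] rows 5.4
```

```bash
python3 inch.py '0 0.03 0 0.02 -0.02 -0.03;-0.001 0.07 0.005 0.044 -0.044 -0.078;-0.002 0.11 0.01 0.044 -0.044 -0.078;-0.003 0.15 0.014 0.044 -0.044 -0.078;-0.003 0.18 0.014 0.044 -0.044 -0.078;-0.003 0.191 0.014 0.044 -0.044 -0.078;-0.003 0.191 0.014 0.044 -0.044 -0.078;-0.003 0.191 0.014 0.044 -0.044 -0.078'
python3 - <<'E'
from look import *
want([.6905,-.118,.2905])
a=snap('side','s7.png');b=snap('top','t7.png')
cv2.imwrite('pics/m7.png',np.hstack([cv2.resize(a[40:200,250:410],(400,400),interpolation=cv2.INTER_CUBIC),cv2.resize(b[100:260,260:420],(400,400),interpolation=cv2.INTER_CUBIC)]))
E
```

```text
time_s: 19.4
eef_pos: [0.6903, -0.1176, 0.4009]
orientation: [2.28, 2.16, 0.0]
contact_force: [-0.9, -0.1, 0.0]
width: 0.353
gripper_force: 0.0
d [-0.0004  0.0002  0.1104] r [0.0006 0.0005 0.001 ] rows 2.6
```

View pics/m7.png

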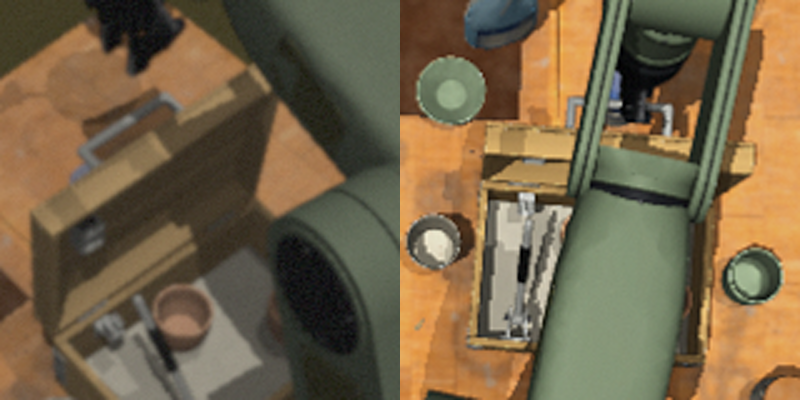

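The rod stands up, the lid is on its stop and the gripper is above the bow handle. I descend and grip.

```bash
python3 inch.py '0 0 0.03 0 0 0;0 0 0.065 0 0 0;0 0 0.095 0 0 0;0 0 0.107 0 0 0;0 0 0.11 0 0 0;0 0 0.11 0 0 0' && python3 inch.py '0 0 0 0 0 0;0 0 0 0 0 0;0 0 0 0 0 0;0 0 0 0 0 0;0 0 0 0 0 0' 0.0 25
```

```text
time_s: 20.0
eef_pos: [0.6894, -0.1173, 0.2928]
orientation: [2.277, 2.161, 0.002]
contact_force: [-0.3, 0.6, 0.6]
width: 0.348
gripper_force: 0.0
time_s: 20.42
eef_pos: [0.6895, -0.1175, 0.2951]
orientation: [2.276, 2.16, 0.002]
contact_force: [-6.0, 0.3, 4.3]
width: 0.116
gripper_force: 25.3
```

```bash
python3 inch.py '0 -0.0076 -0.0025 0 0 0;0 -0.017 -0.005 0 0 0;0 -0.0268 -0.0074 0 0 0;0 -0.0366 -0.009 0 0 0;0 -0.0464 -0.0104 0 0 0;0 -0.0563 -0.011 0 0 0;0 -0.0662 -0.0114 0 0 0;0 -0.076 -0.0111 0 0 0;0 -0.086 -0.0104 0 0 0;0 -0.0957 -0.0092 0 0 0;0 -0.1 -0.0085 0 0 0;0 -0.1 -0.0085 0 0 0'
```

```text
time_s: 21.42
eef_pos: [0.5886, -0.1116, 0.3009]
orientation: [2.278, 2.162, 0.002]
contact_force: [-1.5, 2.4, 3.9]
width: 0.111
gripper_force: 26.8
```

```bash
python3 inch.py '0 -0.005 0.001 0 0 0;0 -0.01 0.002 0 0 0;0 -0.0153 0.0032 0 0 0;0 -0.018 0.004 0 0 0;0 -0.021 0.0048 0 0 0;0 -0.021 0.0048 0 0 0'; python3 inch.py '0 -0.002 0.0006 0 0 0;0 -0.004 0.0012 0 0 0;0 -0.004 0.0012 0 0 0'
python3 - <<'E'
from look import *
c=np.array([.5195,-.1098]);a=-.055
p=bot.observe()['eef_pos'];x=(p[0]-c[0])*np.cos(a)+(p[1]-c[1])*np.sin(a)-.105;z=p[2]-.1
print(x,z,'theta',np.arctan2(z,-x)-np.arctan2(.072,.185),np.hypot(x,z))
a=snap('side','s8.png');b=snap('top','t8.png')
cv2.imwrite('pics/m8.png',np.hstack([cv2.resize(a[110:210,250:350],(400,400),interpolation=cv2.INTER_CUBIC),cv2.resize(b[150:250,260:360],(400,400),interpolation=cv2.INTER_CUBIC)]))
E
```

```text
time_s: 21.92
eef_pos: [0.569, -0.1105, 0.2958]
orientation: [2.277, 2.162, 0.003]
contact_force: [-1.5, 5.6, 5.4]
width: 0.116
gripper_force: 27.2
time_s: 22.17
eef_pos: [0.5653, -0.1102, 0.2945]
orientation: [2.277, 2.162, 0.003]
contact_force: [-2.1, 4.2, 4.5]
width: 0.115
gripper_force: 27.3
-0.059293747040217504 0.19452611882109297 theta 0.9037793055640685 0.20336213841732506
```

View pics/m8.png

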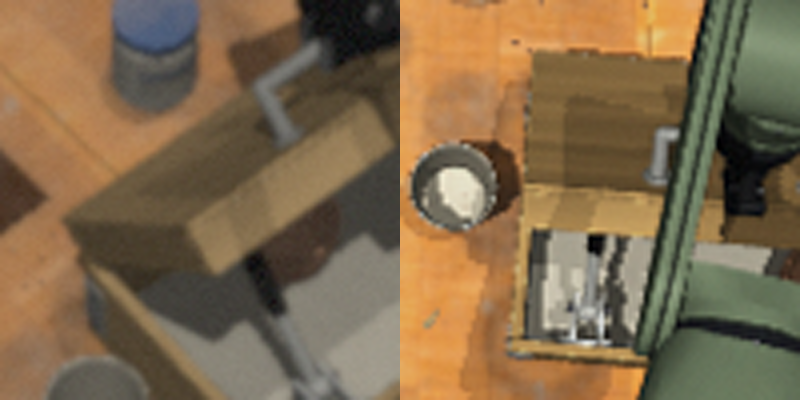

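```bash
for i in 1 ; do python3 inch.py '0 -0.001 0.0003 0 0 0;0 -0.002 0.0006 0 0 0;0 -0.002 0.0006 0 0 0' | egrep 'pos|contact'; python3 inch.py '0 -0.001 0.0003 0 0 0;0 -0.002 0.0006 0 0 0;0 -0.002 0.0006 0 0 0' | egrep 'pos|contact';python3 inch.py '0 -0.001 0.0003 0 0 0;0 -0.002 0.0006 0 0 0;0 -0.002 0.0006 0 0 0' | egrep 'pos|contact'; done
```

```text
eef_pos: [0.564, -0.1102, 0.2942]
contact_force: [-0.3, 4.7, 5.7]
eef_pos: [0.5635, -0.1101, 0.2941]
contact_force: [3.1, 5.1, 5.6]
eef_pos: [0.5631, -0.1101, 0.2939]
contact_force: [6.1, 5.7, 5.5]
```

```bash
python3 inch.py '0 -0.001 0.0003 0 0 0;0 -0.001 0.0003 0 0 0'|egrep 'pos|contact'; python3 inch.py '0 0 0 0 0 0;0 0 0 0 0 0;0 0 0 0 0 0;0 0 0 0 0 0' 0.2; python3 inch.py '0 0.003 0 0 0 0;0 0.006 0 0 0 0;0 0.006 0 0 0 0' 0.33; python3 - <<'E'
from look import *
for n in('side','top'):
    o=cv2.imread(f'pics/{n[0]}8.png').astype(int);s=snap(n,n[0]+'9.png').astype(int)
    box=np.s_[110:210,250:320];d=np.abs(o-s).max(2)[box];print(n,(d>40).sum(),np.argwhere(d>40).mean(0) if (d>40).any() else '')
E
```

```text
eef_pos: [0.563, -0.1101, 0.2939]
contact_force: [8.6, 5.4, 5.4]
time_s: 23.52
eef_pos: [0.5599, -0.1113, 0.2924]
orientation: [2.274, 2.159, 0.004]
contact_force: [5.8, 0.6, 2.3]
width: 0.201
gripper_force: 2.8
time_s: 23.77
eef_pos: [0.5643, -0.1112, 0.2914]
orientation: [2.278, 2.162, -0.001]
contact_force: [0.2, 0.7, -0.0]
width: 0.327
gripper_force: 0.0
side 0 
top 24 [90.25       56.91666667]
```

```bash
python3 inch.py '0 0 -0.005 0 0 0;0 0 -0.012 0 0 0;0 0 -0.02 0 0 0' | egrep contact; python3 inch.py '0 0 -0.02 0 0 0;0 0 -0.05 0 0 0;0 0 -0.09 0 0 0;0 0 -0.12 0 0 0;0 -0.03 -0.13 0 0 0;-0.04 -0.06 -0.13 0 0 0;-0.08 -0.08 -0.13 0 0 0;-0.12 -0.1 -0.13 0 0 0;-0.16 -0.12 -0.13 0 0 0;-0.2 -0.14 -0.13 0 0 0;-0.24 -0.15 -0.13 0 0 0;-0.24 -0.15 -0.13 0 0 0'; python3 - <<'E'
from look import *
a=snap('side','s10.png');b=snap('top','t10.png')
cv2.imwrite('pics/m10.png',np.hstack([cv2.resize(a[90:250,250:410],(400,400),interpolation=cv2.INTER_CUBIC),cv2.resize(b[120:280,260:420],(400,400),interpolation=cv2.INTER_CUBIC)]))
E
```

```text
contact_force: [0.1, 0.7, -0.7]
time_s: 25.12
eef_pos: [0.3996, -0.3461, 0.4433]
orientation: [2.279, 2.155, -0.0]
contact_force: [0.5, 0.6, 0.1]
width: 0.328
gripper_force: 0.0
```

View pics/m10.png

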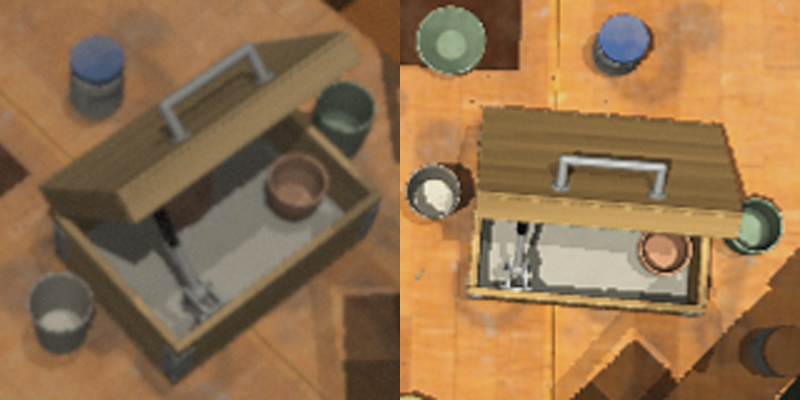

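The lid stays open on the rod with the gripper clear; the bar middle is at about (345,184) in the top image and (333,120) in the side image. I check the angle.

```bash
python3 - <<'E'
from look import *
p,e=tri((332.6,119.6),(345,184));c=np.array([.5195,-.1098]);a=-.055
x=(p[0]-c[0])*np.cos(a)+(p[1]-c[1])*np.sin(a)-.105;z=p[2]-.1
print(p,e,'theta',np.arctan2(z,-x)-np.arctan2(.072,.185))
W=lambda x,z:[c[0]+np.cos(a)*x,c[1]+np.sin(a)*x,z]
for t in(.84,.89,.97): print(t,[proj(n,[W(.105-.185*np.cos(t)+.072*np.sin(t),.1+.185*np.sin(t)+.072*np.cos(t))]).round(1).tolist() for n in('side','top')])
E
```

```text
[ 0.56642724 -0.1145403   0.28853831] 0.0031269220418454406 theta 0.9017687684071679
0.84 [[[334.5, 123.7]], [[344.1, 188.8]]]
0.89 [[[332.1, 120.5]], [[344.5, 185.3]]]
0.97 [[[328.0, 115.5]], [[345.0, 179.7]]]
```

```bash
python3 -c "
from bench import bot
print(bot.close_job())"
```

```text
the job is handed in; nothing more can be done
None
```

The job is handed in: the lid is propped open on the rod, measured at about 0.90 rad against the 0.89 expected when seated, the glaze jar stands upright on the table, nothing else looked moved in the last pictures, and it took about 25 s of the 72 s allowed.

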